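# Screw the lid onto the wax jar

### The job

The spoon-finishing wax has been left open: put the loose aluminium screw lid on the amber jar that is wedged in the wooden caddy and close it. Seat the lid level on the mouth, turn it backward (anticlockwise seen from above) under light pressure until you feel it drop off the thread starts, and only then screw it forward (clockwise) fully home and finger-tight, without pressing hard or forcing the thread. Let go of it and leave the other things on the bench where they are.

Things in the scene. Friction and masses are not known exactly. Their poses are not given: they have to be found in the camera images.
- lid: Screw lid of the jar: plain aluminium, round, 62 mm across, 20 mm high, knurled, open below, about 50 g. At the start it stands right way up on the bench; it, the tin and the mug may have changed places. Origin: centre of the skirt's lower edge; z up out of the closed top.
- lid_seal (a point): On the lid's axis, on the flat inner face of its top, 17.5 mm above the lid's origin (the top is 2.5 mm thick): the face that seals on the jar's rim. Fully home it is level with mouth. Finger-tight is 0.3 to 0.7 N m; beyond about 1.2 N m the lid is forced. Once tight, 5 degrees more adds about 0.3 N m.
- lid_lugs (a point): On the lid's axis, 3.5 mm above its origin, level with its four lugs. The lugs are 2.4 mm thick, 90 degrees apart, and stand in from the 56 mm bore of the skirt to 23.3 mm from the axis.
- caddy: Open wooden tray 125 x 270 x 55 mm (x, y, z), fixed to the bench, the square amber glass jar (66 x 66 mm, shoulder 88 to 98 mm above the bench) wedged upright in its middle so that it does not turn. Low in the tray's ends lie a cork block, offcuts and chalk, none above 56 mm. Origin: on the bench under the jar's axis, y along the tray.
- mouth (a point): Centre of the rim of the open jar's mouth, 121 mm above the bench, z up. The neck is a glass tube 44.4 mm across, its top 5 mm tapered in to 40 mm, 23 mm tall above the shoulder. Pressing on the jar with 3 to 8 N is right, more than 20 N is pressing hard; set down and follow at 15 mm/s or less, as faster landings strike harder.
- thread (a point): On the neck's axis, level with the tops of the thread starts, 5.9 mm below the mouth. Right-hand thread, 54 mm across the crests, four equal starts 90 degrees apart, 24 mm of travel a turn, each thread 2.6 mm thick and 130 degrees long, starts blunt. Where the starts lie around the neck is not known: it differs every time and has nothing to do with this point's or the caddy's axes.
- thread_low (a point): On the neck's axis, 14.2 mm below the mouth. Lugs on the threads, the lid's origin is 8 mm (at the starts) to 14.5 mm below the mouth. Turned anticlockwise it climbs 6 mm per 90 degrees and, at the starts, drops 6 mm at once, to about this point. Clockwise from there it meets the rim after about 50 degrees (origin 17.5 mm below the mouth) and draws tight 20 to 25 degrees later.
- tin: Closed round steel tin, smooth, 79 mm across, 27.5 mm high: a bystander, wider than the lid. Origin: centre of its underside.
- mug: White mug, 80 mm across, 78 mm high, handle at its +y side: a bystander. Origin: centre of its underside.
- spoon: Carved wooden spoon 200 mm long lying along its x axis: a bystander. Origin: under its middle.
- knife: Carving knife 175 mm long, 18 mm high, lying along its x axis: a bystander. Origin: under its middle.
- bowl: Dark wooden bowl 150 mm across, 55 mm high: a bystander. Origin: centre of its underside.
- maul: Turned wooden maul, 86 mm across and 262 mm tall, standing on its head with the handle up: a bystander. Origin: centre of its underside.
Mind the look-alikes: they are no part of the job. Leave any blue or red look-alike of the lid alone.

How it is judged (in metres and radians):
On the way, in this order (a step that is already met when the one before it is completed fails the run):
1. the lid, on the jar, is turned backward to the thread starts: its lugs bear on the very starts of the threads (neck_c2, c15, c28 and c41 are the four starts) ((contact force between lid and neck_c2 above 0.2 N or contact force between lid and neck_c15 above 0.2 N or contact force between lid and neck_c28 above 0.2 N or contact force between lid and neck_c41 above 0.2 N) and z of lid in the frame of mouth between -0.01 and -0.0065 m and horizontal distance between lid and mouth below 0.004 m).
2. the lid has dropped off the starts: its origin is more than 12.7 mm below the mouth, lid over the mouth (z of lid in the frame of mouth below -0.0127 m and horizontal distance between lid and mouth below 0.004 m), for 0.1 s.
At the end, for the whole second after the job is handed in: The lid is home on the jar (origin at least 16.3 mm below the mouth point, 17.5 being fully home), within 3 mm of its axis, level to 0.05 rad, tight (inner face pulled onto the rim with over 10 N, as 0.3 N m leaves it), at rest and let go; the bystanders not moved over 20 mm (contact force between lid_c0 and neck above 10 N and z of lid in the frame of mouth below -0.0163 m and horizontal distance between lid and mouth below 0.003 m and angle between lid's own z axis and vertical below 0.05 rad and linear speed of lid below 0.01 m/s); the robot touches nothing.
It fails at once if before it is home, the lid is pressed or struck on the jar with more than 40 N (contact force between lid and neck above 40 N and z of lid in the frame of mouth above -0.016 m).
It fails at once if the lid is forced: more than 120 N between the lid's inner face and the rim (well over 1.2 N m) (contact force between lid_c0 and neck above 120 N).
It fails at once if a bystander is moved more than 20 mm (distance of any of tin, mug, spoon, knife, bowl, maul from where it was at the start of the episode above 0.02 m).
It also fails if it takes over 51 s, if anything falls off the work surface, if the arm or the gripper's body presses on something with over 40 N, if the wrist force passes 120 N, or if a joint passes its speed limit or range.

### The arm

A 6-joint arm with a two-finger parallel gripper is mounted at the origin on the work surface. World frame = base frame: x ahead of the robot, y to its left, z up, the work surface at z = 0. Lengths are in mm, angles in rad, forces in N, time in s.
With the tool pointing down it reaches from about 275 to 750 mm from the base axis. Payload 10.2 kg.
Tool frame: the origin (TCP) lies between the finger pads; the fingertips stand 22 mm ahead of it and the grasp point (between the pads) lies 3 mm ahead of it (ctrl.nose_length is the distance from the TCP to the fingertips, in mm); y points along the fingers, z is the direction in which the jaws open and shut, and the axes are right-handed (so a half turn about y gives the same grasp; the last joint's range is limited). The gripper opens to 85 mm and grips with 20 to 120 N. Pads are 22 mm wide; open, the fingers measure 114 mm over their backs; the gripper's body (76 mm by 85 mm) begins 54 mm behind the grasp point. The pads swing forward as they close: fully open they stand 13 mm farther back than shut.
Start: joints at [-1.376, 0.313, 1.498, -0, 1.331, -0.223], TCP at [213.007, -479.853, 253.294] pointing down, gripper open.
Joint ranges: [-2.94, 2.94], [-0.97, 2.17], [0.19, 2.56], [-1.23, 4.37], [0.02, 3.11], [-2.88, 2.88]. Speed limits (rad/s): [2.39, 2.39, 3.01, 3.14, 3.14, 3.14].

### API

Orientations are given as a unit quaternion [w, x, y, z].
In Python, from rig import ctrl, eyes, models gives the robot as it stands.
- The arm moves only by the shell command python3 -m crank 'ROWS' [FORCE]. ROWS is JSON, a list of rows, each an object with "dp": the shift along the tool's x, y, z in mm, a list of three; "roll": the turn about the tool's y in rad; "gripper": the closure in counts, from 0 (fully open) to 255 (shut). A call has 1 to 10 rows; each row is the pose to reach, as a shift and turn from the pose commanded when the call began, along the tool's axes at that moment; what a row does not reach only later rows make up. A row lasts 1/12 s, in which the tool goes at most 41.7 mm and 7.16 degrees, less where a joint would pass 70% of its speed; a pose out of reach is approached as far as the arm can. A call with a gripper value outside its range is refused whole. The fingers move at their own pace and stop on an object; FORCE is the grip in N (left out, the last holds). Time passes only in rows, so rows that repeat a pose let the fingers close. It gives the time, the measured TCP pose, the force and the opening at its end, in the units of the state.
- ctrl.sense(): the state, without advancing time (a new reading comes with each control period).
- eyes.capture(name): name is "scene" or "side" or "wrist"; returns a dict with "color" (400x640x3 uint8, red, green, blue), "fx", "fy", "cx", "cy" (pixels), "R" (3x3) and "t" (3): a world point X has camera coordinates R X + t. Camera axes: x right, y down, z forward; pixel columns grow to the right and rows downward; lengths in mm; the calibration is good to about 2 mm. A picture is of the moment at which its call begins. There is no depth.
- ctrl.finish_job(): hands the job in, once; it reports no verdict.
Trained networks look in a picture, given as the dict that the camera call returned (one of the last four; its "shot" number tells which), for a name from the list of things; names that differ only in an ending like _2 or _b are one class to them, and where a whole thing is asked for, a point or a joint stands for the part that bears it (a point fixed in the world has none). Each returns a list of dicts, best first, with "confidence" (0 to 1); they miss things now and then, are a little off and sometimes report something else, mostly with a low value. They report only what shows in the picture. A call takes as long as a camera call. They do not tell look-alikes from the thing itself.
- models.spot_in(picture, label): "extent" ([centre column, centre row, width, height] in pixels, round what is visible of it).
- models.spot_point(picture, label): "centre" ([column, row] in pixels: a listed point, or the origin of a listed thing).
The state is a dict: "time_s": time; "joints": joint angles; "dq": joint speeds; "tau": joint torques, N m; "eef_pos": TCP position; "ee_rot": TCP orientation; "force": force on the tool from outside, world axes, zero at the start; "wrist_torque": the same for the moment, N m; "grip_width": opening from 0.0 (shut) to 1.0 (fully open).
Only numpy, scipy, OpenCV 4.12 (cv2) and the standard library are available. Lean on these libraries where they do the work, as an engineer would, in place of code of your own. Each camera call takes 0.05 s, during which the arm holds its last target. There are 200 camera calls.

## Working session

There is one attempt and no reset: what is moved stays moved. The work goes in short steps, Python scripts to look and compute and a shell command to move; the robot and the scene stay as the last step left them, time stands still between calls to the robot, and variables do not carry over. Pictures are saved under pics/ and viewed, about 8 in all and at most 12, crops included, and the job is handed in when it is done.

```bash
ls; mkdir -p pics; cat > h.py <<'E'
import numpy as np, cv2
from rig import ctrl, eyes, models
def ray(p,uv):
    R=np.array(p["R"]);t=np.array(p["t"])
    d=R.T@np.array([(uv[0]-p["cx"])/p["fx"],(uv[1]-p["cy"])/p["fy"],1.]);return -R.T@t,d
def atz(p,uv,z):
    c,d=ray(p,uv);return c+d*(z-c[2])/d[2]
def proj(p,X):
    c=np.array(p["R"])@np.array(X)+np.array(p["t"]);return [p["fx"]*c[0]/c[2]+p["cx"],p["fy"]*c[1]/c[2]+p["cy"]]
def tri(l):
    A=0;b=0
    for p,uv in l:
        c,d=ray(p,uv);d=d/np.linalg.norm(d);M=np.eye(3)-np.outer(d,d);A=A+M;b=b+M@c
    return np.linalg.solve(A,b)
E
python3 - <<'E'
from h import *
np.set_printoptions(precision=1,suppress=True)
s=ctrl.sense();print(s["time_s"],s["eef_pos"],s["ee_rot"],s["grip_width"],s["force"])
ims=[]
for n in ["scene","side","wrist"]:
    p=eyes.capture(n);im=p["color"][:,:,::-1].copy()
    for l in ["lid","mouth","caddy","tin","mug","bowl","maul"]:
        for d in models.spot_point(p,l)[:3]:
            if d["confidence"]<.2: continue
            z=121 if l=="mouth" else 0
            print(n,l,round(d["confidence"],2),np.array(d["centre"]),atz(p,d["centre"],z))
    cv2.imwrite(f"pics/{n}0.png",im);ims.append(im)
a=np.vstack(ims[:2]);cv2.imwrite("pics/a.png",cv2.resize(a,(480,600),interpolation=cv2.INTER_AREA))
E
```

```text
pics
0.0 [ 213.  -479.6  252.7] [ 0.1 -0.1  0.7 -0.7] 1.0001828277356009 [0.  0.4 0.4]
scene lid 0.85 [249.1 226.8] [ 615.4 -185.9    0. ]
scene lid 0.63 [289.4 234.4] [610.  -53.3   0. ]
scene lid 0.49 [191.9 182.6] [ 494.8 -437.1    0. ]
scene mouth 0.66 [365.  196.1] [493. 156. 121.]
scene mouth 0.24 [369.5 197.1] [493.3 169.8 121. ]
scene caddy 0.78 [366.7 218.8] [489.6 170.7   0. ]
scene tin 0.98 [295.9 194.8] [454.5 -78.1   0. ]
scene mug 0.77 [240.8 186.6] [ 468.6 -269.2    0. ]
scene bowl 0.55 [196.1 240. ] [ 703.9 -328.9    0. ]
scene maul 0.74 [455.7 197.5] [329.2 441.7   0. ]
scene maul 0.73 [250.1 223.8] [ 603.7 -186.7    0. ]
scene maul 0.32 [296.  196.2] [460.  -76.1   0. ]
side lid 0.77 [324.6 329.3] [ 494.3 -424.9    0. ]
side lid 0.56 [343.  224.7] [604.2 -44.1   0. ]
side lid 0.55 [352.  256.8] [ 614.2 -180.3    0. ]
side mouth 0.92 [307.  160.3] [501.8 164.8 121. ]
side mouth 0.56 [350.5 260.7] [ 589.3 -275.9  121. ]
side mouth 0.47 [390.1 300.3] [ 678.2 -419.   121. ]
side caddy 0.89 [307.8 180.2] [503.5 182.3   0. ]
side tin 0.93 [303.6 240.3] [462.4 -95.1  -0. ]
side mug 0.59 [315.7 284.4] [ 484.6 -270.7    0. ]
side mug 0.51 [353.1 256.1] [ 618.2 -178.     0. ]
side bowl 0.69 [390.3 300.3] [ 705.4 -352.4    0. ]
side bowl 0.56 [313.9 286.8] [ 478.1 -278.7    0. ]
side maul 0.6 [259.8 140.9] [330.7 425.2   0. ]
```

View pics/scene0.png

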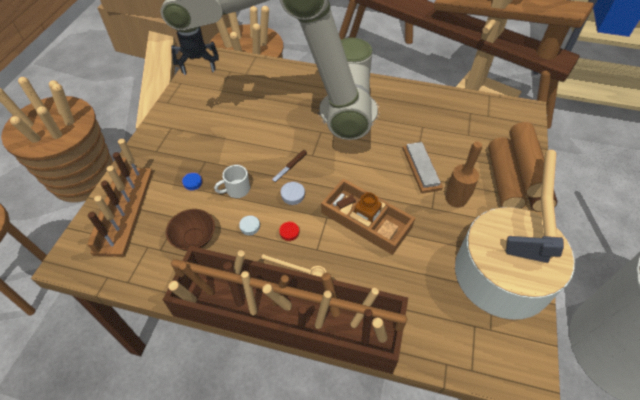

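```bash
python3 - <<'E'
from h import *
np.set_printoptions(precision=3,suppress=True)
s=ctrl.sense()
from scipy.spatial.transform import Rotation as R
w,x,y,z=s["ee_rot"];print(R.from_quat([x,y,z,w]).as_matrix())
a=cv2.imread("pics/scene0.png");b=cv2.imread("pics/side0.png")
for n,im,l in (("scene",a,[(249,227),(289,234),(192,183)]),("side",b,[(352,257),(343,225),(325,329)])):
    for (u,v) in l: print(n,im[v-9:v+2,u-6:u+7].reshape(-1,3).mean(0)[::-1])
E
```

```text
[[-0.914  0.     0.406]
 [-0.406 -0.    -0.914]
 [ 0.    -1.     0.   ]]
scene [203.252 216.203 217.664]
scene [213.273  34.322  30.357]
scene [ 40.014  91.266 194.301]
side [207.189 219.483 218.196]
side [210.881  60.734  43.965]
side [ 48.364  87.203 185.357]
```

The plain aluminium lid shows at scene (249,227). The blue look-alike is at (192,182), the red one at (289,231), the tin at (292,192), and the amber jar at (368,203) in the caddy. I'm moving above the lid.

```bash
python3 -m crank '[{"dp":[-487,0,-109]},{"dp":[-487,0,-109]},{"dp":[-487,20,-109]},{"dp":[-487,60,-109]},{"dp":[-487,90,-109]},{"dp":[-487,90,-109]},{"dp":[-487,90,-109]},{"dp":[-487,90,-109]},{"dp":[-487,90,-109]},{"dp":[-487,90,-109]}]' 60; python3 -m crank '[{"dp":[0,0,0]}]'; python3 -c "
from rig import ctrl;s=ctrl.sense();print(s['joints'],s['eef_pos'],ctrl.nose_length)"
```

```text
[-1.37640672e+00  3.12888402e-01  1.49769592e+00  5.42570175e-06
  1.33096020e+00 -2.23409676e-01] [ 213.00735976 -479.86443826  253.30164957] 22.0$[0]: bad value
$[0]: bad value
```

```bash
python3 -m crank '[{"dp":[-487,0,-109],"roll":0,"gripper":0},{"dp":[-487,0,-109],"roll":0,"gripper":0},{"dp":[-487,20,-109],"roll":0,"gripper":0},{"dp":[-487,60,-109],"roll":0,"gripper":0},{"dp":[-487,90,-109],"roll":0,"gripper":0},{"dp":[-487,90,-109],"roll":0,"gripper":0},{"dp":[-487,90,-109],"roll":0,"gripper":0},{"dp":[-487,90,-109],"roll":0,"gripper":0},{"dp":[-487,90,-109],"roll":0,"gripper":0},{"dp":[-487,90,-109],"roll":0,"gripper":0}]' 60;  python3 -c "
from rig import ctrl;s=ctrl.sense();print(s['joints'],s['eef_pos'],ctrl.nose_length)"
```

```text
time_s: 2.03
eef_pos: [543.0, -234.7, 185.0]
ee_rot: [-0.147, 0.147, -0.692, 0.692]
force: [0.7, -0.8, -0.0]
grip_width: 1.001
[-6.05924521e-01  5.15018119e-01  1.38383317e+00  1.01578898e-05
  1.24250402e+00  5.46944601e-01] [ 542.95940289 -234.70909076  184.97197768] 22.0
```

```bash
python3 -m crank '[{"dp":[-40,0,-9],"roll":-0.12,"gripper":0},{"dp":[-86,0,-19],"roll":-0.25,"gripper":0},{"dp":[-86,0,-19],"roll":-0.37,"gripper":0},{"dp":[-86,0,-19],"roll":-0.5,"gripper":0},{"dp":[-86,20,-19],"roll":-0.62,"gripper":0},{"dp":[-86,35,-19],"roll":-0.75,"gripper":0},{"dp":[-86,35,-19],"roll":-0.87,"gripper":0},{"dp":[-86,35,-19],"roll":-1.0,"gripper":0},{"dp":[-86,35,-19],"roll":-1.0,"gripper":0}]';  cat > look.py <<'E'
from h import *
import sys
from scipy.spatial.transform import Rotation as Ro
np.set_printoptions(precision=3,suppress=True)
lab,z=sys.argv[1],float(sys.argv[2])
s=ctrl.sense();w,x,y,zz=s["ee_rot"];M=Ro.from_quat([x,y,zz,w]).as_matrix();print("J",s["joints"],"eef",s["eef_pos"],"F",s["force"],"T",s["wrist_torque"])
print(M)
for n in sys.argv[3:]:
    p=eyes.capture(n);cv2.imwrite(f"pics/{n}_{p['shot']}.png",p["color"][:,:,::-1])
    for d in models.spot_point(p,lab)[:3]:
        X=atz(p,d["centre"],z);print(n,p["shot"],round(d["confidence"],2),np.array(d["centre"]),X,"tool",M.T@(X-s["eef_pos"]))
    for d in models.spot_in(p,lab)[:2]: print("box",np.array(d["extent"]),round(d["confidence"],2))
E
python3 look.py lid 0 wrist scene side
```

```text
time_s: 2.78
eef_pos: [612.4, -184.0, 150.0]
ee_rot: [0.461, -0.462, 0.536, -0.536]
force: [-0.3, -0.4, -0.1]
grip_width: 0.998
J [-0.475  0.651  1.253  0.     1.238 -0.326] eef [ 612.352 -184.01   150.047] F [-0.338 -0.36  -0.148] T [ 0.001 -0.067 -0.026]
[[-0.148 -0.     0.989]
 [-0.989  0.    -0.148]
 [-0.    -1.    -0.001]]
wrist 4 0.57 [320.7 196.1] [ 613.905 -183.594    0.   ] tool [ -0.613 150.047   1.553]
box [280.1  40.4  90.4  80.7] 0.67
box [321.5 200.3  76.7  79.5] 0.66
scene 5 0.81 [291.5 235.4] [611.885 -45.841   0.   ] tool [-136.552  150.084  -20.82 ]
scene 5 0.65 [252.9 226.4] [ 610.843 -174.679    0.   ] tool [ -8.977 150.05   -2.795]
scene 5 0.65 [193.9 181.4] [ 488.226 -432.671    0.   ] tool [264.313 150.043 -85.906]
box [249.8 223.3  21.7  20.4] 0.89
box [191.2 181.9  17.5  18.6] 0.63
side 6 0.9 [325.6 330.1] [ 496.929 -427.744    0.   ] tool [258.153 150.04  -78.027]
side 6 0.65 [353.3 257.2] [ 618.174 -182.354    0.   ] tool [ -2.47  150.045   5.59 ]
side 6 0.52 [345.1 224.7] [611.426 -44.895   0.   ] tool [-137.42   150.084  -21.414]
box [326.  332.   19.3  27.2] 0.56
box [347.4 226.   13.9  18. ] 0.52
```

View pics/wrist_4.png

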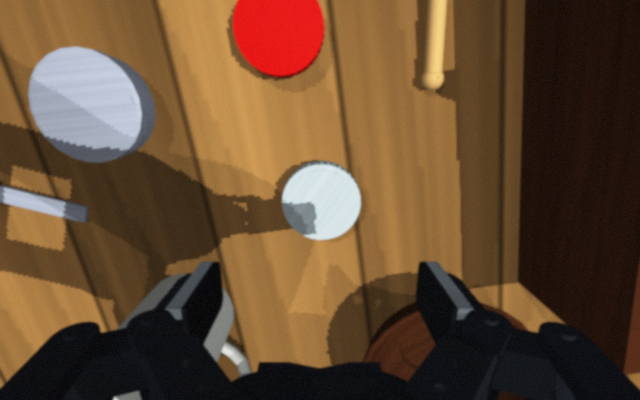

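```bash
python3 - <<'E'
from h import *
im=cv2.imread("pics/wrist_4.png");p=eyes.capture("wrist");s=ctrl.sense()
g=cv2.cvtColor(im,cv2.COLOR_BGR2GRAY)
c=cv2.HoughCircles(g,cv2.HOUGH_GRADIENT,1,50,param1=120,param2=20,minRadius=30,maxRadius=50)
print(c)
for q in (c[0] if c is not None else []):
    print(atz(p,q[:2],20), q[2]/p["fx"]*(-p["R"].T@p["t"]-[0,0,20])[2])
print("cam",-p["R"].T@p["t"],p["R"])
E
```

```text
[[[320.5 200.5  39.1]
  [274.5  30.5  49.4]
  [ 92.5 113.5  49.4]]]
[ 614.02692758 -182.00492927   20.        ] 29.68056076169724
[601.20560647 -57.726014    20.        ] 37.4992269344889
[459.17880379 -91.18418135  20.        ] 37.4992269344889
cam [ 623.67943297 -111.77816288  271.25654409] [[ 9.88284882e-01 -1.52620399e-01 -7.92368605e-05]
 [-1.46241260e-01 -9.47125398e-01  2.85599323e-01]
 [-4.36633300e-02 -2.82241906e-01 -9.58349112e-01]]
```

```bash
python3 -m crank '[{"dp":[-2.2,40,1.4],"roll":0,"gripper":0},{"dp":[-2.2,80,1.4],"roll":0,"gripper":0},{"dp":[-2.2,110,1.4],"roll":0,"gripper":0},{"dp":[-2.2,128,1.4],"roll":0,"gripper":0},{"dp":[-2.2,128,1.4],"roll":0,"gripper":0},{"dp":[-2.2,128,1.4],"roll":0,"gripper":200},{"dp":[-2.2,128,1.4],"roll":0,"gripper":200},{"dp":[-2.2,128,1.4],"roll":0,"gripper":200},{"dp":[-2.2,128,1.4],"roll":0,"gripper":200},{"dp":[-2.2,128,1.4],"roll":0,"gripper":200}]' 50; python3 look.py lid 0 wrist
```

```text
time_s: 4.12
eef_pos: [615.3, -182.6, 25.0]
ee_rot: [-0.461, 0.46, -0.535, 0.538]
force: [0.8, -0.6, 6.6]
grip_width: 0.706
J [-0.471  0.805  1.335 -0.     0.997 -0.318] eef [ 615.288 -182.629   25.   ] F [ 0.832 -0.63   6.628] T [ 0.051  0.178 -0.046]
[[-0.152  0.004  0.988]
 [-0.988 -0.002 -0.152]
 [ 0.001 -1.     0.004]]
wrist 8 0.63 [318.3 265.9] [ 614.993 -183.673    0.   ] tool [ 1.043 25.001 -0.233]
box [230.2  30.1 161.9  60.1] 0.92
box [319.9 279.1 140.8 144.1] 0.66
```

```bash
python3 -m crank '[{"dp":[0,0,0],"roll":0,"gripper":200},{"dp":[0,0,0],"roll":0,"gripper":200},{"dp":[0,-5,0],"roll":0,"gripper":200},{"dp":[0,-25,0],"roll":0,"gripper":200},{"dp":[0,-65,0],"roll":0,"gripper":200},{"dp":[0,-105,0],"roll":0,"gripper":200},{"dp":[0,-145,0],"roll":0,"gripper":200},{"dp":[0,-180,0],"roll":0,"gripper":200},{"dp":[0,-180,0],"roll":0,"gripper":200}]'; python3 look.py lid 0 wrist
```

```text
time_s: 5.02
eef_pos: [616.2, -183.0, 211.8]
ee_rot: [-0.462, 0.458, -0.532, 0.541]
force: [0.5, -0.6, -0.2]
grip_width: 0.706
J [-0.471  0.599  1.176  0.     1.352 -0.318] eef [ 616.223 -183.011  211.776] F [ 0.51  -0.552 -0.184] T [-0.025  0.007  0.012]
[[-0.152  0.013  0.988]
 [-0.988 -0.007 -0.152]
 [ 0.004 -1.     0.014]]
wrist 9 0.71 [317.7 265.3] [ 603.15  -278.571    0.   ] tool [ 95.485 212.209  -1.277]
wrist 9 0.64 [279.5  46. ] [602.509 -54.034   0.   ] tool [-126.333  210.736  -36.089]
box [317.8 277.5 143.1 145.4] 0.71
box [279.4  44.6  69.2  80.7] 0.55
```

```bash
python3 -m crank '[{"dp":[-22,0,-15],"roll":0,"gripper":200},{"dp":[-50,0,-34],"roll":0,"gripper":200},{"dp":[-80,0,-54],"roll":0,"gripper":200},{"dp":[-110,0,-75],"roll":0,"gripper":200},{"dp":[-140,0,-95],"roll":0,"gripper":200},{"dp":[-170,0,-116],"roll":0,"gripper":200},{"dp":[-200,0,-136],"roll":0,"gripper":200},{"dp":[-222,0,-151],"roll":0,"gripper":200},{"dp":[-222,0,-151],"roll":0,"gripper":200},{"dp":[-222,0,-151],"roll":0,"gripper":200}]'; cat > mouth.py <<'E'
from h import *
from scipy.spatial.transform import Rotation as Ro
np.set_printoptions(precision=3,suppress=True)
s=ctrl.sense();w,x,y,zz=s["ee_rot"];M=Ro.from_quat([x,y,zz,w]).as_matrix();print("J",s["joints"],"eef",s["eef_pos"],s["force"]);print(M)
L=[]
for n in ["scene","side","wrist"]:
    p=eyes.capture(n);cv2.imwrite(f"pics/{n}_{p['shot']}.png",p["color"][:,:,::-1])
    for d in models.spot_point(p,"mouth")[:2]:
        print(n,p["shot"],round(d["confidence"],2),np.array(d["centre"]),atz(p,d["centre"],121))
E
python3 mouth.py
```

```text
time_s: 6.0
eef_pos: [497.8, 61.3, 201.5]
ee_rot: [0.46, -0.461, 0.537, -0.536]
force: [-0.0, -0.2, -0.6]
grip_width: 0.705
J [-0.111  0.311  1.642 -0.     1.191  0.04 ] eef [497.846  61.284 201.473] [-0.039 -0.222 -0.597]
[[-0.15  -0.002  0.989]
 [-0.989  0.    -0.15 ]
 [ 0.    -1.    -0.002]]
scene 10 0.88 [365.9 195. ] [488.246 157.764 121.   ]
scene 10 0.57 [191.1 239.7] [ 768.883 -287.17   121.   ]
side 11 0.95 [307.8 160.7] [504.452 162.39  121.   ]
side 11 0.68 [309.6 173.5] [504.524  98.382 121.   ]
wrist 12 0.92 [277.2  42.6] [492.459 168.977 121.   ]
```

View pics/wrist_12.png

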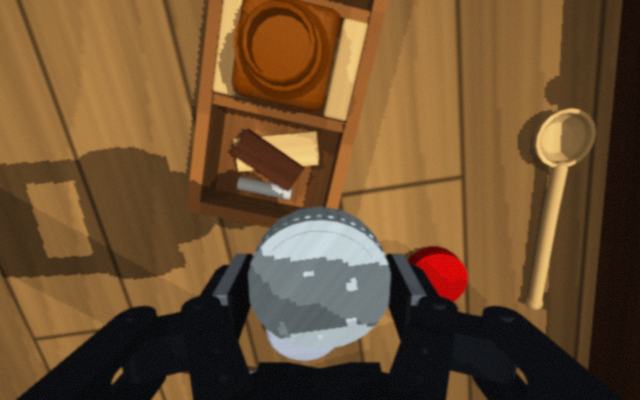

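```bash
python3 -m crank '[{"dp":[-20,0,-5],"roll":0,"gripper":200},{"dp":[-44,0,-10],"roll":0,"gripper":200},{"dp":[-44,0,-10],"roll":0,"gripper":200},{"dp":[-44,0,-10],"roll":0,"gripper":200},{"dp":[-44,0,-10],"roll":0,"gripper":200}]'; cat >> mouth.py <<'E'
u,v=proj(p,atz(p,d["centre"],121)) if 0 else d["centre"]
x0,y0=int(u)-75,max(0,int(v)-75);im=p["color"][y0:y0+150,x0:x0+150,::-1]
im=cv2.resize(im,None,fx=4,fy=4,interpolation=cv2.INTER_CUBIC)
cv2.imwrite("pics/crop.png",im);print("crop origin",x0,y0, "scale4; circle px r rim20mm",20*p["fx"]/(p["R"]@np.array(atz(p,d["centre"],121))+p["t"])[2])
hh,ww=p["color"].shape[:2]
E
python3 mouth.py
```

```text
time_s: 6.72
eef_pos: [495.7, 104.7, 202.2]
ee_rot: [-0.46, 0.46, -0.537, 0.537]
force: [-0.7, -0.3, -0.6]
grip_width: 0.705
J [-0.023  0.32   1.628 -0.     1.194  0.13 ] eef [495.696 104.701 202.249] [-0.731 -0.259 -0.633]
[[-0.153 -0.     0.988]
 [-0.988 -0.    -0.153]
 [ 0.    -1.    -0.   ]]
scene 13 0.61 [369.7 194.9] [484.944 168.807 121.   ]
side 14 0.78 [306.2 158.5] [499.867 174.265 121.   ]
wrist 15 0.7 [297.2 126.4] [492.407 167.813 121.   ]
crop origin 222 51 scale4; circle px r rim20mm 33.611434830430795
```

View pics/crop.png

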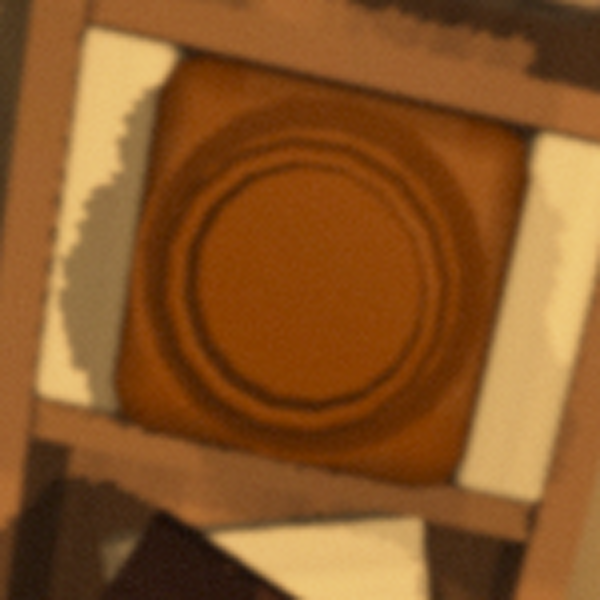

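```bash
cat > fit.py <<'E'
from h import *
from scipy.spatial.transform import Rotation as Ro
from scipy.optimize import minimize
np.set_printoptions(precision=2,suppress=True)
s=ctrl.sense();e=np.array(s["eef_pos"]);w,x,y,zz=s["ee_rot"];M=Ro.from_quat([x,y,zz,w]).as_matrix()
p=eyes.capture("wrist");im=p["color"][:,:,::-1].copy()
g=cv2.GaussianBlur(im,(0,0),1.2).astype(np.float32)
G=np.sqrt((cv2.Sobel(g,cv2.CV_32F,1,0)**2+cv2.Sobel(g,cv2.CV_32F,0,1)**2).sum(2))
th=np.linspace(0,2*np.pi,240,endpoint=False)
R=np.array(p["R"]);t=np.array(p["t"])
def pix(c,r,th=th):
    X=np.stack([c[0]+r*np.cos(th),c[1]+r*np.sin(th),np.full_like(th,c[2])],1)@R.T+t
    return np.stack([p["fx"]*X[:,0]/X[:,2]+p["cx"],p["fy"]*X[:,1]/X[:,2]+p["cy"]],1).astype(np.float32)
def score(c,r,th=th):
    q=pix(c,r,th);return cv2.remap(G,q[:,0],q[:,1],cv2.INTER_LINEAR,borderValue=0).mean()
def best(c0,r,zs,th=th,w=5):
    o=[(score((c0[0]+a,c0[1]+b,z),r,th),c0[0]+a,c0[1]+b,z) for z in zs for a in np.arange(-w,w+.1,.4) for b in np.arange(-w,w+.1,.4)]
    return np.array(max(o))
m0=atz(p,(299,122),121);print("by eye",m0)
for r in (17.5,18,18.5,20): 
    m=best(m0,r,[121]);print("rim r",r,m)
    if r==20: q=pix(m[1:],r); cv2.polylines(im,[np.int32(q)],1,(0,255,0),1)
# lid: use arcs away from fingers (jaws along tool z)
a=np.arctan2(M[1,2],M[0,2]);d=np.abs(np.sin(th-a))
l=best(e,31,[e[2]+k for k in (-6,-4,-2,0,2)],th[d>.6]);print("lid top",l, "rel eef",l[1:]-e,"tool",M.T@(l[1:]-e))
for z in (-5,0): print(best(e,31,[e[2]+z],th[d>.6])-[0,*e])
cv2.polylines(im,[np.int32(pix(l[1:],31))],1,(0,255,0),1)
cv2.imwrite("pics/fit.png",im);print("mouth-eef tool",M.T@(m[1:]-e),e)
E
python3 fit.py
```

```text
by eye [493.83 170.39 121.  ]
rim r 17.5 [ 68.63 495.23 170.59 121.  ]
rim r 18 [ 64.79 493.23 169.79 121.  ]
rim r 18.5 [ 70.33 494.03 169.79 121.  ]
rim r 20 [ 82.48 492.83 169.39 121.  ]
lid top [239.83 495.41 103.08 196.39] rel eef [-0.2 -1.8 -6. ] tool [1.81 6.   0.08]
[247.17  -0.2   -1.4   -5.  ]
[192.49   0.2    0.2    0.  ]
mouth-eef tool [-63.33  81.39 -12.63] [495.61 104.88 202.39]
```

View pics/fit.png

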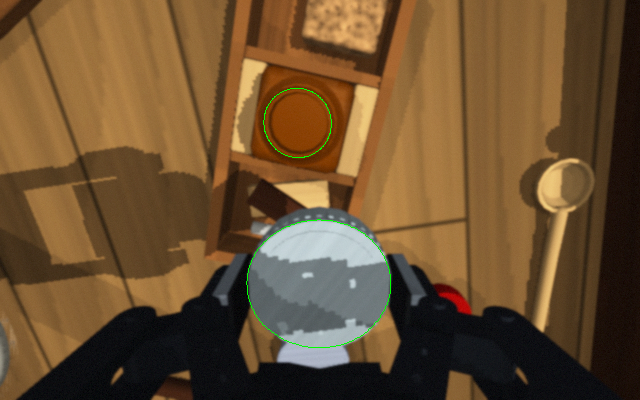

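```bash
python3 -m crank '[{"dp":[-25,0,-5],"roll":0,"gripper":200},{"dp":[-55,0,-10],"roll":0,"gripper":200},{"dp":[-65.4,0,-12.2],"roll":0,"gripper":200},{"dp":[-65.4,15,-12.2],"roll":0,"gripper":200},{"dp":[-65.4,35,-12.2],"roll":0,"gripper":200},{"dp":[-65.4,50,-12.2],"roll":0,"gripper":200},{"dp":[-65.4,50,-12.2],"roll":0,"gripper":200},{"dp":[-65.4,50,-12.2],"roll":0,"gripper":200},{"dp":[-65.4,50,-12.2],"roll":0,"gripper":200}]'; python3 -m crank '[{"dp":[0,1.2,0],"roll":0,"gripper":200},{"dp":[0,2.4,0],"roll":0,"gripper":200},{"dp":[0,3.6,0],"roll":0,"gripper":200},{"dp":[0,4.8,0],"roll":0,"gripper":200},{"dp":[0,6,0],"roll":0,"gripper":200}]'
```

```text
time_s: 7.82
eef_pos: [494.0, 171.7, 153.4]
ee_rot: [-0.461, 0.46, -0.536, 0.537]
force: [0.8, 0.3, -0.5]
grip_width: 0.706
time_s: 8.23
eef_pos: [493.5, 171.8, 146.4]
ee_rot: [-0.46, 0.46, -0.537, 0.537]
force: [0.6, -0.3, -0.8]
grip_width: 0.706
```

```bash
python3 -m crank '[{"dp":[0,1.2,0],"roll":0,"gripper":200},{"dp":[0,2.4,0],"roll":0,"gripper":200},{"dp":[0,3.6,0],"roll":0,"gripper":200},{"dp":[0,4.8,0],"roll":0,"gripper":200},{"dp":[0,6,0],"roll":0,"gripper":200}]';python3 -m crank '[{"dp":[0,0.8,0],"roll":0,"gripper":200},{"dp":[0,1.6,0],"roll":0,"gripper":200}]'; python3 -c "
from rig import ctrl;s=ctrl.sense();print(s['force'],s['wrist_torque'],s['eef_pos'])"
```

```text
time_s: 8.65
eef_pos: [493.5, 171.8, 140.3]
ee_rot: [-0.46, 0.46, -0.537, 0.537]
force: [0.5, 0.7, -0.4]
grip_width: 0.705
time_s: 8.82
eef_pos: [493.4, 171.8, 138.7]
ee_rot: [0.46, -0.46, 0.537, -0.537]
force: [0.4, 0.0, -1.4]
grip_width: 0.707
[ 0.37182413  0.03095381 -1.42825699] [-0.01016446  0.00348241  0.04387136] [493.43634474 171.84719017 138.68448322]
```

```bash
for i in 1; do python3 -m crank '[{"dp":[0,0.8,0],"roll":0,"gripper":200},{"dp":[0,1.6,0],"roll":0,"gripper":200}]'; done; python3 -m crank '[{"dp":[0,0.8,0],"roll":0,"gripper":200},{"dp":[0,1.6,0],"roll":0,"gripper":200}]'; python3 -c "
from rig import ctrl;s=ctrl.sense();print(s['force'],s['wrist_torque'],s['eef_pos'])"
```

```text
time_s: 8.98
eef_pos: [493.5, 171.8, 137.2]
ee_rot: [-0.46, 0.46, -0.537, 0.537]
force: [-0.8, -0.7, 4.0]
grip_width: 0.711
time_s: 9.15
eef_pos: [493.5, 171.5, 136.2]
ee_rot: [-0.46, 0.461, -0.536, 0.537]
force: [-4.3, -5.1, 9.5]
grip_width: 0.704
[-4.31119776 -5.1208901   9.45758841] [-0.5673207   0.7761971   0.18441686] [493.53501079 171.52365246 136.20009498]
```

```bash
python3 -m crank '[{"dp":[0.5,-0.5,-0.3],"roll":0,"gripper":200},{"dp":[1,-0.8,-0.6],"roll":0,"gripper":200},{"dp":[1,-0.8,-0.6],"roll":0,"gripper":200}]'; cat > st.py <<'E'
from h import *
np.set_printoptions(precision=2,suppress=True)
from scipy.spatial.transform import Rotation as Ro
s=ctrl.sense();w,x,y,zz=s["ee_rot"];M=Ro.from_quat([x,y,zz,w]).as_matrix()
print("t",round(s["time_s"],2),"F",s["force"],"T",s["wrist_torque"],"eef",s["eef_pos"],"tilt",M[:2,1],"yaw(z)",round(np.degrees(np.arctan2(M[1,2],M[0,2])),1),"J6",round(s["joints"][5],2),"Ftool",M.T@s["force"],"axes",M[:2,0],M[:2,2])
E
python3 st.py
```

```text
time_s: 9.4
eef_pos: [492.7, 170.9, 136.4]
ee_rot: [-0.46, 0.46, -0.537, 0.537]
force: [-0.4, 0.2, -0.4]
grip_width: 0.705
t 9.4 F [-0.4   0.18 -0.43] T [-0.1  -0.12  0.  ] eef [492.75 170.89 136.36] tilt [0. 0.] yaw(z) -8.8 J6 0.26 Ftool [-0.11  0.43 -0.42] axes [-0.15 -0.99] [ 0.99 -0.15]
```

```bash
python3 -m crank '[{"dp":[0,0.6,0],"roll":0,"gripper":200},{"dp":[0,1.2,0],"roll":0,"gripper":200}]';python3 st.py; python3 -m crank '[{"dp":[0,0.6,0],"roll":0,"gripper":200},{"dp":[0,1.2,0],"roll":0,"gripper":200}]' >/dev/null; python3 st.py
```

```text
time_s: 9.57
eef_pos: [492.8, 170.9, 135.2]
ee_rot: [-0.46, 0.46, -0.537, 0.537]
force: [0.5, -1.2, 1.0]
grip_width: 0.715
t 9.57 F [ 0.53 -1.24  1.  ] T [-0.2  -0.09  0.01] eef [492.82 170.92 135.18] tilt [ 0. -0.] yaw(z) -8.8 J6 0.26 Ftool [ 1.14 -1.    0.71] axes [-0.15 -0.99] [ 0.99 -0.15]
t 9.73 F [-0.74  0.01 -1.37] T [-0.02 -0.04 -0.02] eef [492.59 171.05 133.77] tilt [-0.  0.] yaw(z) -8.8 J6 0.26 Ftool [ 0.1   1.37 -0.74] axes [-0.15 -0.99] [ 0.99 -0.15]
```

```bash
python3 -m crank '[{"dp":[0,0.6,0],"roll":0,"gripper":200},{"dp":[0,1.2,0],"roll":0,"gripper":200}]' >/dev/null;python3 st.py; python3 -m crank '[{"dp":[0,0.6,0],"roll":0,"gripper":200},{"dp":[0,1.2,0],"roll":0,"gripper":200}]' >/dev/null; python3 st.py
```

```text
t 9.9 F [ 0.11  0.27 -1.17] T [ 0.03  0.   -0.01] eef [492.57 171.02 132.55] tilt [-0.  0.] yaw(z) -8.8 J6 0.26 Ftool [-0.29  1.17  0.07] axes [-0.15 -0.99] [ 0.99 -0.15]
t 10.07 F [-4.03 -0.81  9.71] T [-0.03  0.57 -0.03] eef [492.7  171.01 131.96] tilt [0. 0.] yaw(z) -8.8 J6 0.26 Ftool [ 1.42 -9.71 -3.86] axes [-0.15 -0.99] [ 0.99 -0.15]
```

```bash
python3 -m crank '[{"dp":[0,-0.3,-0.3],"roll":-0.05,"gripper":200},{"dp":[0,-0.6,-0.3],"roll":-0.12,"gripper":200},{"dp":[0,-0.9,-0.3],"roll":-0.19,"gripper":200},{"dp":[0,-1.2,-0.3],"roll":-0.26,"gripper":200}]' >/dev/null;python3 st.py
```

```text
t 10.4 F [ 0.32 -0.84  2.04] T [-0.14 -0.04 -0.04] eef [492.72 170.92 133.13] tilt [ 0. -0.] yaw(z) 6.3 J6 -0.0 Ftool [ 0.87 -2.04  0.23] axes [ 0.11 -0.99] [0.99 0.11]
```

```bash
python3 -m crank '[{"dp":[0,-0.1,0],"roll":-0.07,"gripper":200},{"dp":[0,-0.35,0],"roll":-0.14,"gripper":200},{"dp":[0,-0.6,0],"roll":-0.21,"gripper":200},{"dp":[0,-0.9,0],"roll":-0.28,"gripper":200},{"dp":[0,-1.15,0],"roll":-0.35,"gripper":200}]' >/dev/null;python3 st.py
```

```text
t 10.82 F [-0.16  0.42  3.77] T [-0.14  0.1  -0.09] eef [492.71 171.   134.41] tilt [0. 0.] yaw(z) 26.4 J6 -0.35 Ftool [-0.45 -3.77  0.04] axes [ 0.44 -0.9 ] [0.9  0.44]
```

```bash
python3 -m crank '[{"dp":[0,-0.25,0],"roll":-0.07,"gripper":200},{"dp":[0,-0.5,0],"roll":-0.14,"gripper":200},{"dp":[0,-0.75,0],"roll":-0.21,"gripper":200},{"dp":[0,-1.0,0],"roll":-0.28,"gripper":200},{"dp":[0,-1.3,0],"roll":-0.35,"gripper":200}]' >/dev/null;python3 st.py;  python3 -m crank '[{"dp":[0,-0.25,0],"roll":-0.07,"gripper":200},{"dp":[0,-0.5,0],"roll":-0.14,"gripper":200},{"dp":[0,-0.75,0],"roll":-0.21,"gripper":200},{"dp":[0,-1.0,0],"roll":-0.28,"gripper":200}]' >/dev/null;python3 st.py
```

```text
t 11.23 F [-2.87 -0.6   4.88] T [-0.2   0.56 -0.2 ] eef [492.31 171.02 135.67] tilt [-0.  0.] yaw(z) 46.4 J6 -0.7 Ftool [-1.67 -4.88 -2.42] axes [ 0.72 -0.69] [0.69 0.72]
t 11.57 F [-4.03 -1.9   6.6 ] T [-0.37  0.64 -0.25] eef [492.06 170.88 136.69] tilt [-0. -0.] yaw(z) 62.5 J6 -0.98 Ftool [-2.7  -6.59 -3.55] axes [ 0.89 -0.46] [0.46 0.89]
```

```bash
python3 -m crank '[{"dp":[-0.1,-0.3,-0.15],"roll":-0.06,"gripper":200},{"dp":[-0.2,-0.55,-0.25],"roll":-0.12,"gripper":200},{"dp":[-0.2,-0.75,-0.25],"roll":-0.18,"gripper":200}]' >/dev/null;python3 st.py;  python3 -m crank '[{"dp":[0,-0.2,0],"roll":-0.05,"gripper":200},{"dp":[0,-0.4,0],"roll":-0.1,"gripper":200}]' >/dev/null;python3 st.py
```

```text
t 11.82 F [-2.69 -0.84  4.56] T [-0.25  0.42 -0.14] eef [491.81 170.76 137.35] tilt [-0. -0.] yaw(z) 72.7 J6 -1.16 Ftool [-2.32 -4.56 -1.6 ] axes [ 0.95 -0.3 ] [0.3  0.96]
t 11.98 F [-2.66 -0.93  0.89] T [-0.16  0.39 -0.14] eef [491.67 170.82 137.4 ] tilt [-0. -0.] yaw(z) 78.5 J6 -1.26 Ftool [-2.42 -0.89 -1.45] axes [ 0.98 -0.2 ] [0.2  0.98]
```

```bash
python3 -m crank '[{"dp":[-0.1,0.1,-0.1],"roll":-0.03,"gripper":200},{"dp":[-0.2,0.2,-0.1],"roll":-0.06,"gripper":200}]' >/dev/null;python3 st.py
```

```text
t 12.15 F [-2.35 -1.4   0.8 ] T [-0.34  0.37 -0.06] eef [491.61 170.68 137.17] tilt [-0. -0.] yaw(z) 81.8 J6 -1.32 Ftool [-2.13 -0.8  -1.72] axes [ 0.99 -0.14] [0.14 0.99]
```

```bash
python3 -m crank '[{"dp":[-0.2,0.3,-0.1],"roll":0,"gripper":200},{"dp":[-0.4,0.6,-0.1],"roll":0,"gripper":200}]' >/dev/null;python3 st.py
```

```text
t 12.32 F [-1.77 -1.35  2.93] T [-0.39  0.09  0.06] eef [491.61 170.58 136.74] tilt [ 0. -0.] yaw(z) 81.7 J6 -1.32 Ftool [-1.55 -2.93 -1.59] axes [ 0.99 -0.14] [0.14 0.99]
```

```bash
python3 -m crank '[{"dp":[-0.2,0.4,-0.1],"roll":0,"gripper":200},{"dp":[-0.3,0.8,-0.2],"roll":0,"gripper":200}]' >/dev/null;python3 st.py; 
```

```text
t 12.48 F [ 0.17 -3.08  6.21] T [-0.52  0.09  0.14] eef [491.57 170.48 136.22] tilt [ 0. -0.] yaw(z) 81.7 J6 -1.32 Ftool [ 0.62 -6.21 -3.02] axes [ 0.99 -0.14] [0.14 0.99]
```

```bash
python3 -m crank '[{"dp":[0,0,-0.3],"roll":-0.04,"gripper":200},{"dp":[0,0,-0.3],"roll":-0.08,"gripper":200}]' >/dev/null;python3 st.py; 
```

```text
t 12.65 F [-0.33 -0.75 -0.21] T [-0.36  0.11 -0.03] eef [490.93 170.36 135.51] tilt [-0.  0.] yaw(z) 86.4 J6 -1.4 Ftool [-0.29  0.21 -0.77] axes [ 1.   -0.06] [0.06 1.  ]
```

```bash
python3 -m crank '[{"dp":[0,0.7,-0.3],"roll":0,"gripper":200},{"dp":[0,1.4,-0.4],"roll":0,"gripper":200},{"dp":[0,2.1,-0.4],"roll":0,"gripper":200}]' >/dev/null;python3 st.py; 
```

```text
t 12.9 F [-0.14  0.26 -0.32] T [-0.04  0.02 -0.03] eef [490.97 170.01 133.39] tilt [-0.  0.] yaw(z) 86.3 J6 -1.4 Ftool [-0.16  0.32  0.25] axes [ 1.   -0.07] [0.07 1.  ]
```

Dropping freely. I'll keep going down slowly to the thread below.

```bash
python3 -m crank '[{"dp":[0,0.7,0],"roll":0,"gripper":200},{"dp":[0,1.3,0],"roll":0,"gripper":200}]' >/dev/null;python3 st.py;  python3 -m crank '[{"dp":[0,0.5,0],"roll":0,"gripper":200},{"dp":[0,0.9,0],"roll":0,"gripper":200}]' >/dev/null;python3 st.py
```

```text
t 13.07 F [-2.01 -1.05  4.95] T [-0.12  0.33 -0.02] eef [491.04 170.   132.34] tilt [-0.  0.] yaw(z) 86.3 J6 -1.4 Ftool [-1.94 -4.95 -1.17] axes [ 1.   -0.06] [0.06 1.  ]
t 13.23 F [-5.27 -0.2  11.93] T [-0.05  0.79 -0.03] eef [491.13 170.03 132.24] tilt [0. 0.] yaw(z) 86.3 J6 -1.4 Ftool [ -5.24 -11.93  -0.53] axes [ 1.   -0.06] [0.06 1.  ]
```

```bash
python3 -m crank '[{"dp":[-0.3,-0.4,0.1],"roll":0.05,"gripper":200},{"dp":[-0.3,0.0,0.2],"roll":0.12,"gripper":200},{"dp":[-0.3,0.2,0.3],"roll":0.19,"gripper":200},{"dp":[-0.3,0.5,0.4],"roll":0.27,"gripper":200},{"dp":[-0.2,0.85,0.5],"roll":0.35,"gripper":200}]' >/dev/null;python3 st.py
```

```text
t 13.65 F [ 0.36 -0.3   3.89] T [ 0.06 -0.01  0.12] eef [491.29 170.57 131.09] tilt [0. 0.] yaw(z) 66.1 J6 -1.04 Ftool [ 0.46 -3.89 -0.12] axes [ 0.91 -0.41] [0.41 0.91]
```

```bash
python3 -m crank '[{"dp":[0,0.25,0.1],"roll":0.07,"gripper":200},{"dp":[0,0.5,0.2],"roll":0.14,"gripper":200},{"dp":[0,0.75,0.3],"roll":0.21,"gripper":200},{"dp":[0,1.05,0.4],"roll":0.28,"gripper":200},{"dp":[0.1,1.3,0.5],"roll":0.35,"gripper":200}]' >/dev/null;python3 st.py
```

```text
t 14.07 F [0.4  0.42 3.  ] T [0.15 0.05 0.08] eef [491.54 171.07 129.79] tilt [0. 0.] yaw(z) 46.0 J6 -0.69 Ftool [ 0.   -3.    0.59] axes [ 0.72 -0.69] [0.69 0.72]
```

```bash
python3 -m crank '[{"dp":[0,0.25,0.1],"roll":0.07,"gripper":200},{"dp":[0,0.5,0.2],"roll":0.14,"gripper":200},{"dp":[0,0.7,0.25],"roll":0.2,"gripper":200}]' >/dev/null;python3 st.py;python3 -m crank '[{"dp":[0,0.2,0.1],"roll":0.06,"gripper":200},{"dp":[0,0.4,0.2],"roll":0.12,"gripper":200}]' >/dev/null;python3 st.py
```

```text
t 14.32 F [-0.88  0.42  1.7 ] T [ 0.15 -0.03 -0.  ] eef [491.7  171.25 128.98] tilt [0. 0.] yaw(z) 34.6 J6 -0.49 Ftool [-0.84 -1.7  -0.49] axes [ 0.57 -0.82] [0.82 0.57]
t 14.48 F [-0.23  0.56  4.  ] T [0.21 0.07 0.01] eef [491.77 171.35 128.52] tilt [0. 0.] yaw(z) 27.7 J6 -0.37 Ftool [-0.61 -4.    0.06] axes [ 0.47 -0.89] [0.89 0.47]
```

```bash
python3 -m crank '[{"dp":[0,0.1,0.1],"roll":0.05,"gripper":200},{"dp":[0,0.15,0.2],"roll":0.1,"gripper":200}]' >/dev/null;python3 st.py;python3 -m crank '[{"dp":[0,0.0,0.05],"roll":0.05,"gripper":200},{"dp":[0,0,0.1],"roll":0.1,"gripper":200}]' >/dev/null;python3 st.py
```

```text
t 14.65 F [-0.48  0.91  2.98] T [0.19 0.07 0.01] eef [492.02 171.5  128.54] tilt [0. 0.] yaw(z) 22.0 J6 -0.27 Ftool [-1.03 -2.98 -0.1 ] axes [ 0.37 -0.93] [0.93 0.37]
t 14.82 F [-0.85  1.99  3.51] T [0.22 0.02 0.06] eef [492.17 171.55 128.55] tilt [0. 0.] yaw(z) 16.3 J6 -0.17 Ftool [-2.15 -3.51 -0.26] axes [ 0.28 -0.96] [0.96 0.28]
```

```bash
python3 -m crank '[{"dp":[0,0,0],"roll":0.05,"gripper":200},{"dp":[0,0,0],"roll":0.1,"gripper":200}]' >/dev/null;python3 st.py
```

```text
t 14.98 F [ 0.71 -0.1   2.68] T [ 0.04 -0.07  0.18] eef [492.21 171.5  128.53] tilt [0. 0.] yaw(z) 10.6 J6 -0.07 Ftool [ 0.23 -2.68  0.69] axes [ 0.18 -0.98] [0.98 0.18]
```

```bash
python3 -m crank '[{"dp":[0,0,0],"roll":0.04,"gripper":200},{"dp":[0,0,0],"roll":0.07,"gripper":200},{"dp":[0,0,0],"roll":0.07,"gripper":200}]' >/dev/null;python3 st.py
```

```text
t 15.23 F [ 1.11 -1.69  2.43] T [-0.19 -0.31 -0.07] eef [492.37 171.22 128.51] tilt [ 0. -0.] yaw(z) 6.7 J6 -0.01 Ftool [ 1.81 -2.43  0.91] axes [ 0.12 -0.99] [0.99 0.12]
```

```bash
python3 -m crank '[{"dp":[0,0,0],"roll":0.03,"gripper":200},{"dp":[0,0,0],"roll":0.06,"gripper":200}]' >/dev/null;python3 st.py; python3 -m crank '[{"dp":[0,0,0],"roll":0,"gripper":200}]' >/dev/null;python3 st.py
```

```text
t 15.4 F [ 2.08 -2.6   2.43] T [-0.18 -0.37  0.97] eef [492.46 171.15 128.52] tilt [ 0. -0.] yaw(z) 3.3 J6 0.05 Ftool [ 2.71 -2.43  1.93] axes [ 0.06 -1.  ] [1.   0.06]
t 15.48 F [ 3.16 -2.44  3.09] T [-0.33 -0.47  0.31] eef [492.46 171.13 128.5 ] tilt [ 0. -0.] yaw(z) 3.3 J6 0.05 Ftool [ 2.62 -3.08  3.02] axes [ 0.06 -1.  ] [1.   0.06]
```

```bash
python3 -m crank '[{"dp":[0,0,0],"roll":0,"gripper":200}]' >/dev/null;python3 st.py; python3 -m crank '[{"dp":[0,0,0],"roll":0,"gripper":200},{"dp":[0,0,0],"roll":0,"gripper":200}]' >/dev/null;python3 st.py;  python3 -m crank '[{"dp":[0,0,0],"roll":0.015,"gripper":200},{"dp":[0,0,0],"roll":0.03,"gripper":200}]' >/dev/null;python3 st.py;python3 -m crank '[{"dp":[0,0,0],"roll":0,"gripper":200},{"dp":[0,0,0],"roll":0,"gripper":200}]' >/dev/null;python3 st.py;
```

```text
t 15.57 F [ 3.11 -2.59  2.56] T [-0.35 -0.59  0.34] eef [492.46 171.13 128.53] tilt [ 0. -0.] yaw(z) 3.3 J6 0.05 Ftool [ 2.77 -2.55  2.96] axes [ 0.06 -1.  ] [1.   0.06]
t 15.73 F [ 4.29 -2.19  4.7 ] T [-0.41 -0.82  0.34] eef [492.45 171.13 128.5 ] tilt [ 0. -0.] yaw(z) 3.3 J6 0.05 Ftool [ 2.44 -4.7   4.17] axes [ 0.06 -1.  ] [1.   0.06]
t 15.9 F [ 5.19 -3.18  4.69] T [-0.35 -0.9   1.18] eef [492.45 171.16 128.53] tilt [ 0. -0.] yaw(z) 1.6 J6 0.08 Ftool [ 3.32 -4.68  5.11] axes [ 0.03 -1.  ] [1.   0.03]
t 16.07 F [ 5.38 -2.85  5.01] T [-0.46 -0.86  0.78] eef [492.44 171.15 128.52] tilt [ 0. -0.] yaw(z) 1.6 J6 0.08 Ftool [ 3.  -5.   5.3] axes [ 0.03 -1.  ] [1.   0.03]
```

```bash
python3 -m crank '[{"dp":[0,0,0],"roll":0,"gripper":0},{"dp":[0,0,0],"roll":0,"gripper":0},{"dp":[0,0,0],"roll":0,"gripper":0},{"dp":[0,0,0],"roll":0,"gripper":0},{"dp":[0,0,0],"roll":0,"gripper":0},{"dp":[0,0,0],"roll":0,"gripper":0},{"dp":[0,-10,0],"roll":0,"gripper":0},{"dp":[0,-40,0],"roll":0,"gripper":0},{"dp":[0,-80,0],"roll":0,"gripper":0},{"dp":[0,-80,0],"roll":0,"gripper":0}]';python3 st.py; python3 - <<'E'
from h import *
s=ctrl.sense();p=eyes.capture("wrist");q=eyes.capture("side")
for c,l in ((p,"lid"),(q,"lid"),(q,"tin"),(q,"mug"),(q,"maul"),(q,"bowl")):
    for d in models.spot_point(c,l)[:3]: print(l,round(d["confidence"],2),d["centre"],atz(c,d["centre"],103.5 if l=="lid" else 0).round(1))
a=p["color"][:,:,::-1];u,v=map(int,proj(q,[492.4,169.5,115]))
b=cv2.resize(q["color"][max(0,v-50):v+50,u-60:u+60,::-1],(480,400),interpolation=cv2.INTER_CUBIC)
cv2.imwrite("pics/end.png",np.vstack([cv2.resize(a,(480,300)),b[:290]]))
E
```

```text
time_s: 16.9
eef_pos: [494.3, 171.7, 215.5]
ee_rot: [0.51, -0.504, 0.491, -0.496]
force: [0.0, 0.3, 1.7]
grip_width: 1.005
t 16.9 F [0.02 0.31 1.7 ] T [-0.   -0.01 -0.01] eef [494.25 171.69 215.55] tilt [0.01 0.  ] yaw(z) 1.6 J6 0.08 Ftool [-0.31 -1.7   0.05] axes [ 0.03 -1.  ] [1.   0.03]
lid 0.89 [399.8, 362.2] [568.8  37.1 103.5]
lid 0.67 [317.0, 214.7] [494.3 168.3 103.5]
lid 0.22 [313.9, 222.9] [492.2 161.9 103.5]
lid 0.94 [328.1, 333.7] [ 495.8 -490.1  103.5]
lid 0.67 [302.5, 163.6] [485.5 167.8 103.5]
lid 0.59 [342.2, 227.0] [ 585.4 -133.9  103.5]
tin 0.79 [300.5, 237.7] [453. -83.   0.]
mug 0.78 [314.2, 285.7] [ 479.5 -274.9    0. ]
maul 0.92 [262.9, 139.0] [343.7 435.3   0. ]
maul 0.5 [305.1, 165.2] [500.9 263.3   0. ]
bowl 0.87 [389.8, 298.9] [ 704.8 -347.5    0. ]
```

View pics/end.png

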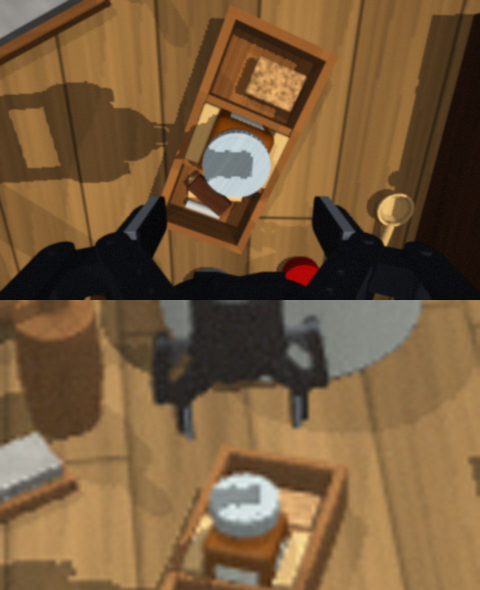

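The lid sits level on the jar and the gripper is clear. In the wrist view it is around (236,163), and in the lower side crop around (243,500).

```bash
python3 -m crank '[{"dp":[0,0,0],"roll":0,"gripper":0},{"dp":[0,0,0],"roll":0,"gripper":0}]'; python3 -c "
from rig import ctrl;print(ctrl.finish_job())"
```

```text
time_s: 17.47
eef_pos: [491.7, 171.2, 207.8]
ee_rot: [-0.506, 0.507, -0.493, 0.493]
force: [0.2, -0.1, 1.0]
grip_width: 0.998
the job is handed in; nothing more can be done
None
```

The lid is screwed home on the amber jar and released, and the job was handed in at about 17.5 s of the 51 s allowed.

- **Seating and back-turn:** I picked up the plain lid and set it on the neck. I then turned it about 95° anticlockwise under roughly 1–7 N while it climbed about 5 mm. It dropped off the thread starts by about the same amount.
- **Landings on the thread:** The first attempt to seat the lid was about 1 mm off-centre, so I lifted and re-centred it. Resting on the thread after the drop, the upward force briefly read 12 N. That is above the 3–8 N guide but under the 20 N that counts as pressing hard.
- **Tightening:** I turned it about 85° clockwise until its height stopped falling, which matches the origin being about 17.5 mm below the mouth.
- **Torque:** The wrist torque held at about 0.8 N m after the last step and read 1.18 N m while turning. That is slightly above the 0.3–0.7 N m finger-tight band and just under the forcing limit of about 1.2 N m.
- **Last checks:** In the final pictures the lid sat level on the jar, and the gripper was open and about 80 mm above. The tin, mug, bowl and maul were where they started, within the camera error of about 1–2 cm.
- **Not checked:** I did not re-measure the spoon and knife, though the arm never went near either. The contact with the thread starts was judged from force and height only, because it cannot be seen directly.

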